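# Close the sample block, find its loose bolt and hold that port's cap open

## Task

The sample block has just been loaded: press its clamp lever fully down, then check its three bolts by tapping each head firmly from above, left, middle, right as seen from the robot, to find the loose one, which sinks and stays down. Then lift the cap straight behind the loose bolt well open (at least 45 degrees) for inspection and finish while still holding it there (it falls shut when let go), with the other two caps shut and everything else on the bench left where it is.

Things in the scene. Friction and masses are not known exactly. Their poses are not given: they have to be found in the camera images.
- block: grey steel box fixed to the bench, 160 (x) by 400 mm (y), deck 60 mm above the bench; origin on the bench under its centre, x away from the robot, y left, z up. Three identical stations at y = +135, +35, -65 mm: a hexagonal bolt head (x = -45 mm) and straight behind it its hinged cap (tab at x = +12 mm). At y = -165 mm the clamp lever, over a white carrier of tubes
- clamp (a joint): clamp lever: 0 = fully down (level), grows as it is raised, starts about 0.45 to 0.8 rad up. Stiff hinge: stays where it is left; pressing down on the clamp_push point takes about 3 to 4 N
- clamp_push (a point): point on the top face of the lever, 85 mm from its hinge axis (the lever is 20 mm wide, 10 mm thick, and ends in a black grip 30 mm wide reaching 134 mm from the hinge); turns with the lever; 83 mm above the bench when the lever is down
- clamp_hinge (a point): point on the lever's hinge axis, 78 mm above the bench; the axis runs along the block's y, the lever points from here to the block's -x
- bolt_left (a joint): how far the left bolt has sunk, m: 0 at the start. A tight bolt stays within 1 mm or so; the loose one slides down under about 3 to 4 N, stops at 0.008 and stays down by friction
- bolt_left_head (a point): centre of the top of the left bolt's hexagonal steel head (26 mm across, 10 mm high), 79 mm above the bench at the start; goes down with the bolt
- cap_left (a joint): opening of the left cap, rad: 0 = shut (flat), 1.2 = its stop. A light spring and its weight shut it when let go
- cap_left_grip (a point): centre of the upright tab on the robot-side end of the left cap, 10 mm below its top; tab 14 mm (y) by 16 mm (x), 36 mm tall. Shut, the point is 99 mm above the bench, the cap plate's top 73 mm (plate 66 by 46 by 8 mm). Hinge axis along the block's y, 52 mm beyond this point (x) and 30 mm below it; opening swings the tab up and away from the robot
- bolt_middle (a joint): how far the middle bolt has sunk, m: 0 at the start. A tight bolt stays within 1 mm or so; the loose one slides down under about 3 to 4 N, stops at 0.008 and stays down by friction
- bolt_middle_head (a point): centre of the top of the middle bolt's hexagonal steel head (26 mm across, 10 mm high), 79 mm above the bench at the start; goes down with the bolt
- cap_middle (a joint): opening of the middle cap, rad: 0 = shut (flat), 1.2 = its stop. A light spring and its weight shut it when let go
- cap_middle_grip (a point): centre of the upright tab on the robot-side end of the middle cap, 10 mm below its top; tab 14 mm (y) by 16 mm (x), 36 mm tall. Shut, the point is 99 mm above the bench, the cap plate's top 73 mm (plate 66 by 46 by 8 mm). Hinge axis along the block's y, 52 mm beyond this point (x) and 30 mm below it; opening swings the tab up and away from the robot
- bolt_right (a joint): how far the right bolt has sunk, m: 0 at the start. A tight bolt stays within 1 mm or so; the loose one slides down under about 3 to 4 N, stops at 0.008 and stays down by friction
- bolt_right_head (a point): centre of the top of the right bolt's hexagonal steel head (26 mm across, 10 mm high), 79 mm above the bench at the start; goes down with the bolt
- cap_right (a joint): opening of the right cap, rad: 0 = shut (flat), 1.2 = its stop. A light spring and its weight shut it when let go
- cap_right_grip (a point): centre of the upright tab on the robot-side end of the right cap, 10 mm below its top; tab 14 mm (y) by 16 mm (x), 36 mm tall. Shut, the point is 99 mm above the bench, the cap plate's top 73 mm (plate 66 by 46 by 8 mm). Hinge axis along the block's y, 52 mm beyond this point (x) and 30 mm below it; opening swings the tab up and away from the robot
- stopper: bystander, loose: small black rubber stopper, cone 24 mm wide, 16 mm high, standing on the block's deck between the left and middle bolts; origin at the centre of its underside
- stopper2: bystander, loose: the same stopper, standing on the deck between the middle and right bolts; origin at the centre of its underside
- marker: bystander, loose: marker pen 131 mm long, 14 mm thick, lying on the bench in front of the block; origin on the bench side of its barrel, x along the pen (it reaches from -42 to +89 mm)
- reagent: bystander, loose: brown glass jar 60 mm across, 110 mm high, behind the block; origin at the centre of its underside
- beaker: bystander, loose: glass beaker 70 mm across, 85 mm high, behind the block; origin at the centre of its underside
- bucket: bystander, loose: blue plastic bucket 180 mm across, 150 mm high, on the left of the bench; origin at the centre of its underside
- jar: bystander, loose: clear glass jar 80 mm across, 100 mm high, on the right of the bench; origin at the centre of its underside

How it is judged:
By the outcome, as a careful person would: the job done as asked, in the order asked, and still so for the second after the job is handed in, while the arm keeps its last pose, push and grip.
It also fails if it takes over 45 s, if anything falls off the work surface, if the arm or the gripper's body presses on something with over 40 N, if the wrist force passes 120 N, or if a joint passes its speed limit or range.

## Robot

A 6-joint arm with a two-finger parallel gripper is mounted at the origin on the work surface. World frame = base frame: x ahead of the robot, y to its left, z up, the work surface at z = 0. Lengths are in m, angles in degrees, forces in N, time in s.
With the tool pointing down it reaches from about 0.25 to 0.725 m from the base axis. Payload 9.7 kg.
Tool frame: the origin (TCP) lies on the centre line of the jaws, within the pads' length; the fingertips stand 17 mm ahead of it and the grasp point (between the pads) lies 2 mm behind it (bot.nose_length is the distance from the TCP to the fingertips, in m); x points along the fingers, y is the direction in which the jaws open and shut, and the axes are right-handed (so a half turn about x gives the same grasp; the last joint's range is limited). The gripper opens to 85 mm and grips with 20 to 120 N. Pads are 22 mm wide; open, the fingers measure 114 mm over their backs; the gripper's body (76 mm by 85 mm) begins 54 mm behind the grasp point. The pads swing forward as they close: fully open they stand 13 mm farther back than shut.
Start: joints at [76.031, 4.979, 10.078, 95.1, 0, 90], TCP at [0.133, 0.534, 0.248] pointing down, gripper open.
Joint ranges: [-179.16, 179.16], [-48.56, 103.87], [-65.8, 70.77], [-126.05, 130.52], [-82.76, 87.17], [-180, 180]. Speed limits (degrees/s): [127.2, 127.2, 147.25, 180, 180, 180].

## Interface

Orientations are given as [roll, pitch, yaw] about the fixed x, y, z axes, in that order (R = Rz(yaw) Ry(pitch) Rx(roll)).
In Python, from workcell import bot, viewer, ticket gives the robot as it stands.
- The arm moves only by the tool jog_arm, never from a script. Its argument "deltas" is a list of rows, each an object of numbers: "fingers": the opening, from 0 (shut) to 1 (fully open); "x", "y", "z": the shift along the world's x, y, z in mm; "twist": the turn about the world's z in degrees. A call has 1 to 10 rows; each row is the pose to reach, as a shift and turn from the pose measured when the call began; what a row does not reach only later rows make up. A row lasts 1/10 s, in which the tool goes at most 50 mm and 8.59 degrees, less where a joint would pass 70% of its speed; a pose out of reach is approached as far as the arm can. A call with a gripper value outside its range is refused whole. The fingers move at their own pace and stop on an object; "grip_force" is the grip in N (left out, the last holds). Time passes only in rows, so rows that repeat a pose let the fingers close. It gives the time, the measured TCP pose, the force and the opening at its end, in the units of the state.
- bot.get_obs(): the state, without advancing time (a new reading comes with each control period).
- viewer.camera(name): name is "scene" or "top" or "wrist"; returns a dict with "image" (420x560x3 uint8, red, green, blue), "fovy" (degrees; the focal length in pixels is half the picture's height over the tangent of half this angle, whatever the lens; pixels are square), "cx", "cy" (the principal point, pixels), "D" ([k1, k2, p1, p2, k3] as OpenCV has them; the pictures are not rectified), "world_to_cam" (4x4, takes a point from world to camera coordinates); the wrist camera has in their place "tool_from_camera" (4x4, takes a point from camera to tool coordinates, whose origin is the TCP and whose axes are the tool frame's). Camera axes: x right, y down, z forward; pixel columns grow to the right and rows downward; lengths in m; the calibration is good to about 2 mm. A picture is of the moment at which its call begins: read the wrist's pose just before it. There is no depth.
- ticket.job_done(): hands the job in, once; it reports no verdict.
The state is a dict: "time": time; "q": joint angles; "qd": joint speeds; "joint_efforts": joint torques, N m; "ee_pos": TCP position; "tcp_rot": TCP orientation; "wrist_force": force on the tool from outside, world axes, zero at the start; "torque": the same for the moment, N m; "opening": finger opening in m.
Only numpy, scipy, OpenCV 4.12 (cv2) and the standard library are available. Lean on these libraries where they do the work, as an engineer would, in place of code of your own. Each camera call takes 0.05 s, during which the arm holds its last target.

## Working session

There is one attempt and no reset: what is moved stays moved. The work goes in short steps, Python scripts to look and compute and a tool call to move; the robot and the scene stay as the last step left them, time stands still between calls to the robot, and variables do not carry over. Pictures are saved under pics/ and viewed, and the job is handed in when it is done.

Besides the shell and the picture viewer there is one more tool, called after "Call:" as name(argument=value, ...) on one line, values as JSON. jog_arm: Moves the arm, as the interface text tells. Its arguments: {"type":"object","properties":{"deltas":{"type":"array"},"grip_force":{"type":"number"}},"required":["deltas"]}

```bash
ls; mkdir -p pics; python3 - <<'E'
from workcell import bot, viewer, ticket
import cv2
o=bot.get_obs();print(o)
for n in ("scene","top","wrist"):
    c=viewer.camera(n); cv2.imwrite(f"pics/{n}0.png",c["image"][:,:,::-1]); print(n,{k:v for k,v in c.items() if k!="image"})
E
```

```text
pics
{'time': 0.0, 'q': array([ 7.60309833e+01,  5.01099188e+00,  1.00357678e+01,  9.51006976e+01,
       -2.30413395e-04,  8.99991107e+01]), 'qd': array([-0.01493535, -0.02669282,  0.02449577,  0.04569493,  0.02561398,
        0.05744604]), 'joint_efforts': array([ 2.38587359e-03, -5.20382380e+01,  4.64809585e+01,  1.59718422e-02,
        1.47315877e-04, -1.05526178e-05]), 'ee_pos': array([0.13271938, 0.53353282, 0.24759587]), 'tcp_rot': array([ -89.82700393,   89.92407799, -103.7951312 ]), 'wrist_force': array([-0.16915899, -0.2153347 , -0.17543772]), 'torque': array([-0.02158447, -0.06067524,  0.03019701]), 'opening': 0.08515684361055033}
scene {'fovy': 53.251683223193545, 'cx': 278.5095614467337, 'cy': 205.80616847851778, 'D': array([-0.02566655,  0.        ,  0.        ,  0.        ,  0.        ]), 'world_to_cam': array([[ 0.75609318,  0.65425667, -0.01647167, -0.45775989],
       [ 0.38699505, -0.46724502, -0.79493202, -0.15366309],
       [-0.52778588,  0.59466823, -0.60647487,  1.60914914],
       [ 0.        ,  0.        ,  0.        ,  1.        ]])}
top {'fovy': 45.6972412
[... 319 characters left out ...]
01],
       [ 1.54088704e-01,  1.08345823e-02, -9.87997613e-01,
         1.30966454e+00],
       [ 0.00000000e+00,  0.00000000e+00,  0.00000000e+00,
         1.00000000e+00]])}
wrist {'fovy': 71.3953371144637, 'cx': 279.88882144372195, 'cy': 211.996603380385, 'D': array([-0.05535649,  0.        ,  0.        ,  0.        ,  0.        ]), 'tool_from_camera': array([[ 2.82906381e-04, -3.11806097e-01,  9.50145714e-01,
        -1.27517479e-01],
       [ 9.99999957e-01,  1.65571251e-04, -2.43415552e-04,
         1.38224846e-04],
       [-8.14183615e-05,  9.50145742e-01,  3.11806131e-01,
        -7.97253039e-02],
       [ 0.00000000e+00,  0.00000000e+00,  0.00000000e+00,
         1.00000000e+00]])}
```

View pics/top0.png

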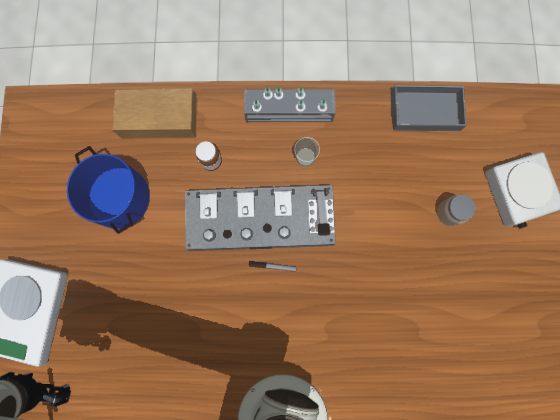

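View pics/scene0.png

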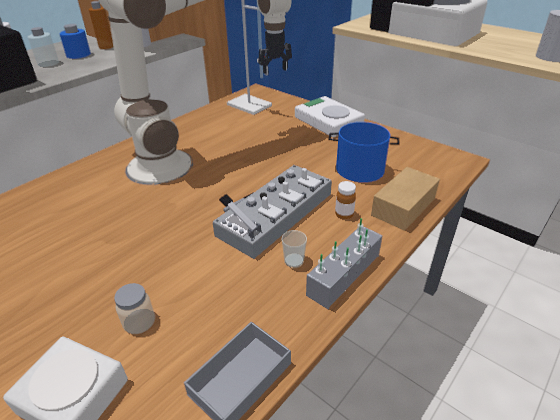

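View pics/wrist0.png

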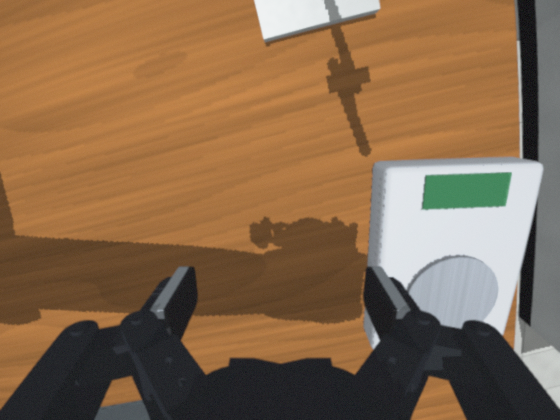

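The top view shows the block at about (185–334, 185–249), with bolts near (209,235), (247,234) and (284,232), stoppers near (227,234) and (267,228), the lever grip near (324,229), and the marker near (272,266). Next I'll enlarge it and measure.

```bash
cat > h.py <<'E'
import numpy as np, cv2
from workcell import bot, viewer, ticket
from scipy.spatial.transform import Rotation as Rn
def cam(name):
    o=bot.get_obs(); c=viewer.camera(name)
    f=c["image"].shape[0]/2/np.tan(np.radians(c["fovy"])/2)
    c["K"]=np.array([[f,0,c["cx"]],[0,f,c["cy"]],[0,0,1]])
    if "world_to_cam" in c: c["T"]=np.linalg.inv(c["world_to_cam"])
    else:
        W=np.eye(4); W[:3,:3]=Rn.from_euler('xyz',o["tcp_rot"],degrees=True).as_matrix(); W[:3,3]=o["ee_pos"]
        c["T"]=W@c["tool_from_camera"]
    c["bgr"]=c["image"][:,:,::-1].copy(); return c
def toplane(c,px,z):
    p=cv2.undistortPoints(np.array(px,float).reshape(-1,1,2),c["K"],c["D"]).reshape(-1,2)
    d=np.c_[p,np.ones(len(p))]@c["T"][:3,:3].T; t=c["T"][:3,3]
    return t+d*((z-t[2])/d[:,2])[:,None]
def proj(c,P):
    M=np.linalg.inv(c["T"]); r=cv2.Rodrigues(M[:3,:3])[0]
    return cv2.projectPoints(np.array(P,float).reshape(-1,1,3),r,M[:3,3],c["K"],c["D"])[0].reshape(-1,2)
E
python3 - <<'E'
from h import *
c=cam("top"); im=c["bgr"]
cv2.imwrite("pics/topz.png",cv2.resize(im[175:280,175:345],None,fx=4.6,fy=4.6,interpolation=cv2.INTER_CUBIC))
hsv=cv2.cvtColor(im,cv2.COLOR_BGR2HSV)
m=np.zeros(im.shape[:2],np.uint8); m[170:262,170:345]=255
g=((hsv[...,1]<60)&(m>0)).astype(np.uint8)*255
g=cv2.morphologyEx(g,cv2.MORPH_OPEN,np.ones((5,5)))
cs=max(cv2.findContours(g,cv2.RETR_EXTERNAL,cv2.CHAIN_APPROX_NONE)[0],key=cv2.contourArea)
r=cv2.minAreaRect(cs);b=cv2.boxPoints(r);print(r,b)
print(toplane(c,b,0.06))
E
```

```text
((259.14862060546875, 217.51303100585938), (60.477054595947266, 148.7498779296875), 87.87889862060547) [[183.70546 190.04797]
 [332.35342 184.54248]
 [334.5918  244.97809]
 [185.94382 250.48358]]
[[ 0.61652242  0.26636843  0.06      ]
 [ 0.63051329 -0.13675469  0.06      ]
 [ 0.466895   -0.1398972   0.06      ]
 [ 0.45251958  0.25579629  0.06      ]]
```

View pics/topz.png

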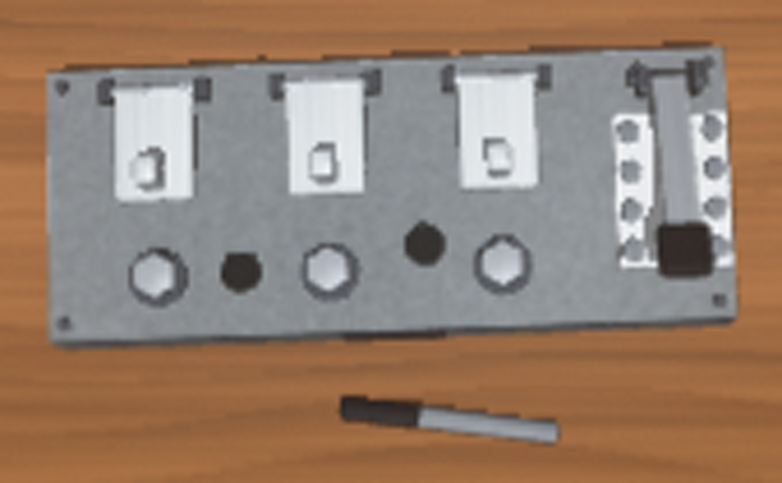

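The enlarged view shows bolt heads at (158,272), (330,268), (503,262), screws at (62,88), (64,323), (719,300), and stoppers at (241,271), (425,243).

```bash
python3 - <<'E'
from h import *
c=cam("top")
f=lambda L:[((x+.5)/4.6-.5+175,(y+.5)/4.6-.5+175) for x,y in L]
B=toplane(c,f([(158,272),(330,268),(503,262)]),.079);print("bolts\n",B)
C=toplane(c,f([(48,72),(722,47),(736,318),(52,340)]),.06);print("corners\n",C)
print("stoppers\n",toplane(c,f([(241,271),(425,243)]),.068))
print("marker\n",toplane(c,f([(340,408),(558,432)]),.007))
src=np.array([[-45,135],[-45,35],[-45,-65],[80,200],[80,-200],[-80,-200],[-80,200]])/1000
dst=np.r_[B,C][:,:2]
M,_=cv2.estimateAffinePartial2D(src,dst,ransacReprojThreshold=.02)
U,S,V=np.linalg.svd(((src-src.mean(0)).T@(dst-dst.mean(0))));R=V.T@U.T
t=dst.mean(0)-R@src.mean(0);yaw=np.degrees(np.arctan2(R[1,0],R[0,0]))
print(yaw,t,"\n",dst-(src@R.T+t))
print(proj(c,np.array([0.5,0,.1])))
E
```

```text
bolts
 [[ 0.49539785  0.19207442  0.079     ]
 [ 0.49764047  0.0933871   0.079     ]
 [ 0.50094674 -0.00547227  0.079     ]]
corners
 [[ 0.61591885  0.26268261  0.06      ]
 [ 0.62973425 -0.13460548  0.06      ]
 [ 0.47019141 -0.13999631  0.06      ]
 [ 0.45775402  0.25600874  0.06      ]]
stoppers
 [[0.49710852 0.14561265 0.068     ]
 [0.51322942 0.0394591  0.068     ]]
marker
 [[ 0.42111861  0.0920171   0.007     ]
 [ 0.40674559 -0.03820552  0.007     ]]Traceback (most recent call last):
  File "<stdin>", line 10, in <module>
cv2.error: OpenCV(4.12.0) /io/opencv/modules/calib3d/src/ptsetreg.cpp:1108: error: (-215:Assertion failed) count >= 0 && to.checkVector(2) == count in function 'estimateAffinePartial2D'
```

```bash
python3 - <<'E'
from h import *
src=np.array([[-45,135],[-45,35],[-45,-65],[80,200],[80,-200],[-80,-200],[-80,200]])/1000
dst=np.array([[.4954,.1921],[.4976,.0934],[.5009,-.0055],[.6159,.2627],[.6297,-.1346],[.4702,-.14],[.4578,.256]])
U,S,V=np.linalg.svd(((src-src.mean(0)).T@(dst-dst.mean(0))));R=V.T@U.T
t=dst.mean(0)-R@src.mean(0);yaw=np.degrees(np.arctan2(R[1,0],R[0,0]))
print(yaw,t,"\n",(dst-(src@R.T+t))*1000)
w=lambda x,y:t+R@np.array([x,y])/1000
for n,p in dict(bl=(-45,135),bm=(-45,35),br=(-45,-65),tl=(12,135),tm=(12,35),tr=(12,-65),lev=(0,-165)).items(): print(n,w(*p))
c=cam("top")
f=lambda L:[((x+.5)/4.6-.5+175,(y+.5)/4.6-.5+175) for x,y in L]
print("hinge", toplane(c,f([(672,76)]),.078)[0]); 
for z in (.1,.12,.14,.16): print("grip top",z,toplane(c,f([(684,250)]),z)[0])
s=cam("scene"); cv2.imwrite("pics/sz.png",cv2.resize(s["bgr"][160:255,205:340],None,fx=5.8,fy=5.8,interpolation=cv2.INTER_CUBIC))
E
```

```text
1.9135092688500785 [0.54370439 0.06052376] 
 [[ 1.17827474e+00 -1.84589175e+00]
 [ 3.91918301e-02 -6.01654669e-01]
 [ 1.08924387e-04  4.42582411e-01]
 [-1.08161772e+00 -3.83499482e-01]
 [-6.37949347e-01  2.09344884e+00]
 [-2.27170021e-01  2.03598148e+00]
 [ 7.29161602e-01 -1.74096683e+00]]
bl [0.49422173 0.19394589]
bm [0.49756081 0.09400165]
br [ 0.50089989 -0.00594258]
tl [0.55118994 0.19584917]
tm [0.55452902 0.09590493]
tr [ 0.55786811 -0.00403931]
lev [ 0.54921388 -0.10438423]
hinge [ 0.60898936 -0.10353414  0.078     ]
grip top 0.1 [ 0.50522704 -0.10720787  0.1       ]
grip top 0.12 [ 0.50295323 -0.10557424  0.12      ]
grip top 0.14 [ 0.50067943 -0.1039406   0.14      ]
grip top 0.16 [ 0.49840562 -0.10230696  0.16      ]
```

View pics/sz.png

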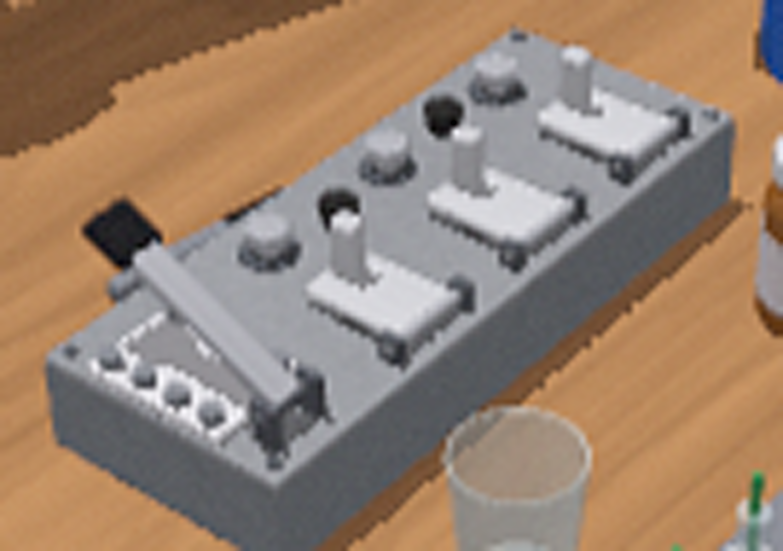

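```bash
python3 - <<'E'
from h import *
o=bot.get_obs(); R=Rn.from_euler('xyz',o["tcp_rot"],degrees=True).as_matrix(); print(R.round(3),bot.nose_length,o["time"])
y=R[:,1];print(np.degrees(np.arctan2(y[1],y[0])))
E
```

```text
[[-0.     0.241  0.97 ]
 [-0.     0.97  -0.241]
 [-1.    -0.     0.   ]] 0.017 0.35
76.03154669036381
```

Call:
jog_arm(deltas=[{"x": 40, "y": -55, "twist": 8, "fingers": 0}, {"x": 75, "y": -100, "twist": 16, "fingers": 0}, {"x": 105, "y": -145, "twist": 16, "fingers": 0}, {"x": 135, "y": -185, "twist": 16, "fingers": 0}, {"x": 165, "y": -225, "twist": 16, "fingers": 0}, {"x": 195, "y": -265, "twist": 16, "fingers": 0}, {"x": 225, "y": -305, "twist": 16, "fingers": 0}, {"x": 255, "y": -345, "twist": 16, "fingers": 0}, {"x": 285, "y": -385, "twist": 16, "fingers": 0}, {"x": 315, "y": -425, "twist": 16, "fingers": 0}])

```text
validation failed for argument at $.de...
```

Call:
jog_arm(deltas=[{"x": 40, "y": -55, "z": 0, "twist": 8, "fingers": 0}, {"x": 75, "y": -100, "z": 0, "twist": 16, "fingers": 0}, {"x": 105, "y": -145, "z": 0, "twist": 16, "fingers": 0}, {"x": 135, "y": -185, "z": 0, "twist": 16, "fingers": 0}, {"x": 165, "y": -225, "z": 0, "twist": 16, "fingers": 0}, {"x": 195, "y": -265, "z": 0, "twist": 16, "fingers": 0}, {"x": 225, "y": -305, "z": 0, "twist": 16, "fingers": 0}, {"x": 255, "y": -345, "z": 0, "twist": 16, "fingers": 0}, {"x": 285, "y": -385, "z": 0, "twist": 16, "fingers": 0}, {"x": 315, "y": -425, "z": 0, "twist": 16, "fingers": 0}])

```text
time: 1.35
ee_pos: [0.4307, 0.1306, 0.2484]
tcp_rot: [-0.3, 89.9, 1.7]
wrist_force: [0.8, 1.0, 0.1]
opening: -0.0003
```

```bash
python3 - <<'E'
from h import *
c=cam("wrist"); cv2.imwrite("pics/w1.png",c["bgr"]); o=bot.get_obs(); print(o["q"],o["ee_pos"],o["time"])
w=[("bl",.4942,.1939,.079),("bm",.4976,.094,.079),("br",.5009,-.0059,.079),("tl",.5512,.1958,.109),("tm",.5545,.0959,.109),("tr",.5579,-.004,.109),("h",.608,-.103,.078)]
print(proj(c,[p[1:] for p in w]).round(1))
E
```

```text
[16.24921793 -8.45416483 -3.07909781 95.31629032 -0.16903858 14.47292933] [0.43397128 0.12566109 0.24777638] 1.4
[[334.2 252.4]
 [245.2 252.4]
 [157.3 251.8]
 [335.6 311.7]
 [244.1 311.6]
 [153.8 310.5]
 [ 92.2 324.1]]
```

View pics/w1.png

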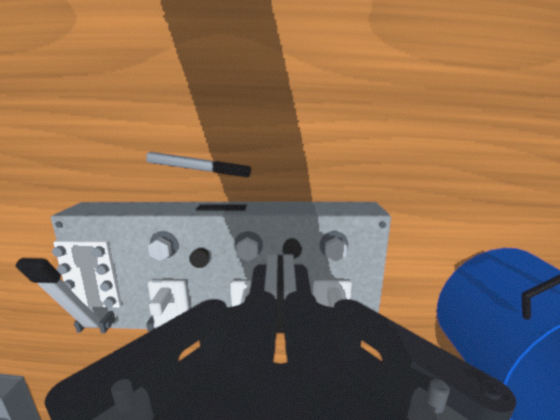

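Call:
jog_arm(deltas=[{"x": 20, "y": -45, "z": 0, "twist": 0, "fingers": 0}, {"x": 38, "y": -90, "z": 0, "twist": 0, "fingers": 0}, {"x": 55, "y": -135, "z": 0, "twist": 0, "fingers": 0}, {"x": 70, "y": -180, "z": 0, "twist": 0, "fingers": 0}, {"x": 80, "y": -215, "z": 0, "twist": 0, "fingers": 0}, {"x": 80, "y": -225, "z": 0, "twist": 0, "fingers": 0}, {"x": 80, "y": -225, "z": 0, "twist": 0, "fingers": 0}])

```text
time: 2.1
ee_pos: [0.5138, -0.1004, 0.2474]
tcp_rot: [-71.7, 89.9, -70.1]
wrist_force: [-0.1, 0.8, -0.0]
opening: 0.0002
```

```bash
python3 - <<'E'
from h import *
c=cam("wrist"); cv2.imwrite("pics/w2.png",c["bgr"]); o=bot.get_obs(); print(o["q"],o["ee_pos"],o["wrist_force"],o["time"])
w=[("bm",.4976,.094,.079),("br",.5009,-.0059,.079),("tm",.5545,.0959,.109),("tr",.5579,-.004,.109),("h",.608,-.103,.078),("end",.505,-.106,.13)]
print(proj(c,[p[1:] for p in w]).round(1))
E
```

```text
[-10.88738999   1.18351685   6.0468698   94.76547111  -0.10905711
 -12.59275144] [ 0.51373832 -0.09933262  0.24766517] [-0.25922936  0.33739105  0.69971707] 2.15
[[464.3 186.9]
 [371.4 186.8]
 [470.9 248.1]
 [374.9 249.1]
 [275.7 274.8]
 [274.1 201.4]]
```

View pics/w2.png

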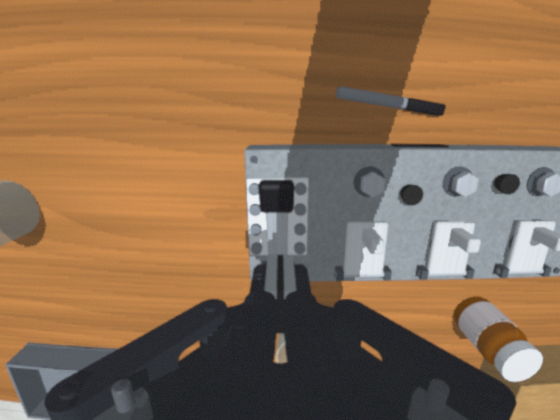

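Call:
jog_arm(deltas=[{"x": 9, "y": -4, "z": -40, "twist": 0, "fingers": 0}, {"x": 9, "y": -4, "z": -65, "twist": 0, "fingers": 0}, {"x": 9, "y": -4, "z": -80, "twist": 0, "fingers": 0}, {"x": 9, "y": -4, "z": -95, "twist": 0, "fingers": 0}, {"x": 9, "y": -4, "z": -110, "twist": 0, "fingers": 0}, {"x": 9, "y": -4, "z": -120, "twist": 0, "fingers": 0}, {"x": 9, "y": -4, "z": -130, "twist": 0, "fingers": 0}, {"x": 9, "y": -4, "z": -138, "twist": 0, "fingers": 0}])

```text
time: 2.95
ee_pos: [0.5228, -0.1033, 0.1093]
tcp_rot: [-57.5, 89.8, -55.8]
wrist_force: [-1.3, -0.4, 2.5]
opening: 0.0003
```

```bash
python3 - <<'E'
from h import *
c=cam("scene"); cv2.imwrite("pics/s3.png",cv2.resize(c["bgr"][120:260,180:340],None,fx=4.5,fy=4.2,interpolation=cv2.INTER_CUBIC)); o=bot.get_obs(); print(o["ee_pos"],o["wrist_force"],o["time"])
E
```

```text
[ 0.52240303 -0.10327686  0.10796982] [ 0.70546702 -0.28844655 -0.64814876] 3.0
```

View pics/s3.png

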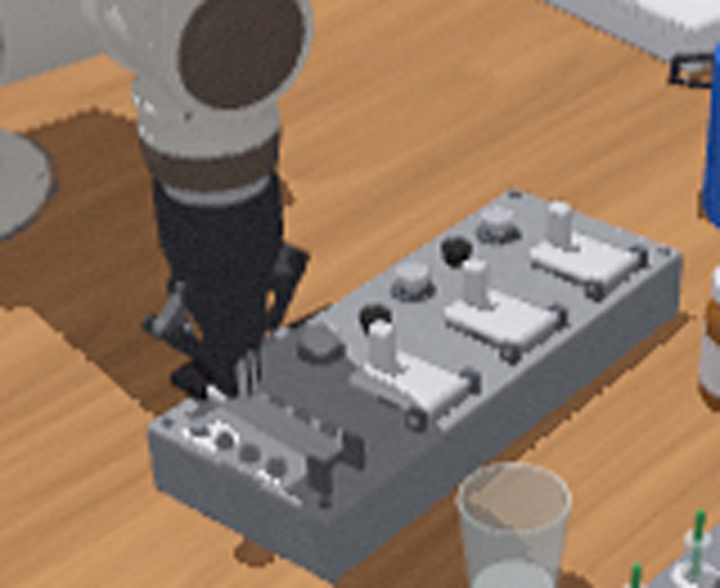

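The lever is pressed most of the way down under the fingertips. I'll finish the press.

Call:
jog_arm(deltas=[{"x": 0, "y": 0, "z": -4, "twist": 0, "fingers": 0}, {"x": 0, "y": 0, "z": -7, "twist": 0, "fingers": 0}, {"x": 0, "y": 0, "z": -9, "twist": 0, "fingers": 0}, {"x": 0, "y": 0, "z": -10, "twist": 0, "fingers": 0}])

```text
time: 3.4
ee_pos: [0.5224, -0.1034, 0.0998]
tcp_rot: [-63.7, 89.8, -62.0]
wrist_force: [-9.5, 0.9, 21.2]
opening: 0.0001
```

Call:
jog_arm(deltas=[{"x": 0, "y": 0, "z": 30, "twist": 0, "fingers": 0}, {"x": -5, "y": 10, "z": 70, "twist": 0, "fingers": 0}, {"x": -10, "y": 55, "z": 75, "twist": 0, "fingers": 0}, {"x": -15, "y": 100, "z": 75, "twist": 0, "fingers": 0}, {"x": -20, "y": 145, "z": 75, "twist": 0, "fingers": 0}, {"x": -25, "y": 190, "z": 75, "twist": 0, "fingers": 0}, {"x": -30, "y": 235, "z": 75, "twist": 0, "fingers": 0}, {"x": -30, "y": 280, "z": 75, "twist": 0, "fingers": 0}, {"x": -30, "y": 296, "z": 75, "twist": 0, "fingers": 0}, {"x": -30, "y": 296, "z": 75, "twist": 0, "fingers": 0}])

```text
time: 4.4
ee_pos: [0.4923, 0.1944, 0.1745]
tcp_rot: [-65.0, 89.9, -63.1]
wrist_force: [-0.5, 0.5, 0.1]
opening: -0.0004
```

```bash
python3 - <<'E'
from h import *
o=bot.get_obs(); print(o["ee_pos"],o["wrist_force"],o["time"])
c=cam("wrist"); cv2.imwrite("pics/w4.png",c["bgr"])
w=[("bl",.4942,.1939,.079),("bm",.4976,.094,.079),("tip",*(o["ee_pos"]-[0,0,.017]))]
print(proj(c,[p[1:] for p in w]).round(1))
c=cam("top"); cv2.imwrite("pics/t4.png",cv2.resize(c["bgr"][175:280,175:345],None,fx=4.6,fy=4.6,interpolation=cv2.INTER_CUBIC))
E
```

```text
[0.49225909 0.19443728 0.17452803] [-0.49967324  0.47857983  0.10970554] 4.4
[[279.4 221.8]
 [157.7 221.7]
 [279.9 267.1]]
```

View pics/w4.png

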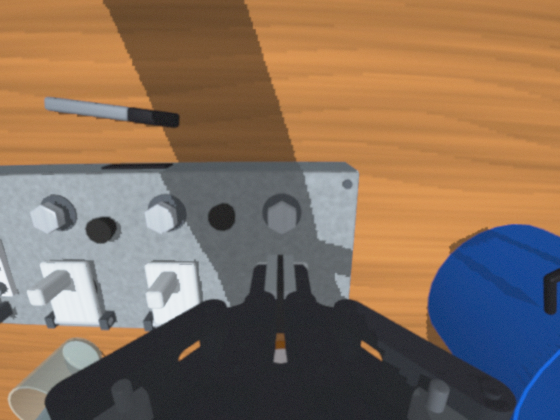

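View pics/t4.png

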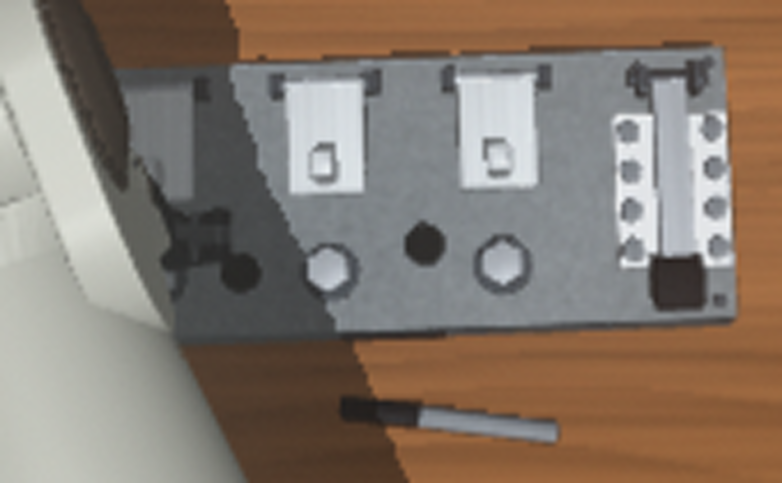

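The lever now lies level, and the fingertips are over the left bolt (wrist picture: bolt at (282,214), tips near (280,262)). Tapping it.

Call:
jog_arm(deltas=[{"x": 0, "y": 0, "z": -35, "twist": 0, "fingers": 0}, {"x": 0, "y": 0, "z": -60, "twist": 0, "fingers": 0}, {"x": 0, "y": 0, "z": -72, "twist": 0, "fingers": 0}, {"x": 0, "y": 0, "z": -77, "twist": 0, "fingers": 0}, {"x": 0, "y": 0, "z": -80, "twist": 0, "fingers": 0}, {"x": 0, "y": 0, "z": -81, "twist": 0, "fingers": 0}, {"x": 0, "y": 0, "z": -81, "twist": 0, "fingers": 0}])

```text
time: 5.2
ee_pos: [0.493, 0.1922, 0.0947]
tcp_rot: [-42.9, 89.8, -41.2]
wrist_force: [0.3, -1.1, 1.8]
opening: -0.0004
```

Call:
jog_arm(deltas=[{"x": 0, "y": 0, "z": -2, "twist": 0, "fingers": 0}, {"x": 0, "y": 0, "z": -3, "twist": 0, "fingers": 0}, {"x": 0, "y": 0, "z": -3, "twist": 0, "fingers": 0}])

```text
time: 5.5
ee_pos: [0.4934, 0.1924, 0.092]
tcp_rot: [-30.2, 89.8, -28.5]
wrist_force: [0.5, -0.4, 2.4]
opening: 0.0001
```

Call:
jog_arm(deltas=[{"x": 0, "y": 0, "z": -2, "twist": 0, "fingers": 0}, {"x": 0, "y": 0, "z": -4, "twist": 0, "fingers": 0}, {"x": 0, "y": 0, "z": -6, "twist": 0, "fingers": 0}, {"x": 0, "y": 0, "z": -6, "twist": 0, "fingers": 0}])

```text
time: 5.9
ee_pos: [0.4935, 0.1925, 0.0879]
tcp_rot: [-17.2, 89.7, -15.5]
wrist_force: [-7.5, -4.1, 19.4]
opening: 0.0002
```

```bash
python3 - <<'E'
from h import *
o=bot.get_obs(); print(o["ee_pos"],o["wrist_force"],o["time"])
c=cam("wrist"); cv2.imwrite("pics/w5.png",c["bgr"])
c=cam("scene"); cv2.imwrite("pics/s5.png",cv2.resize(c["bgr"][120:260,200:360],None,fx=4.5,fy=4.2,interpolation=cv2.INTER_CUBIC))
E
```

```text
[0.49349061 0.19249305 0.08788035] [-7.50914456 -4.1088823  19.43571043] 5.9
```

View pics/w5.png

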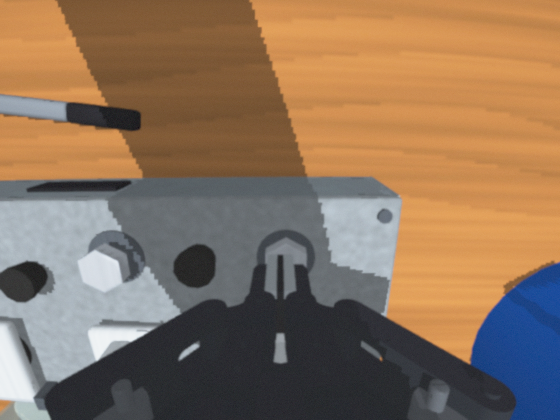

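View pics/s5.png

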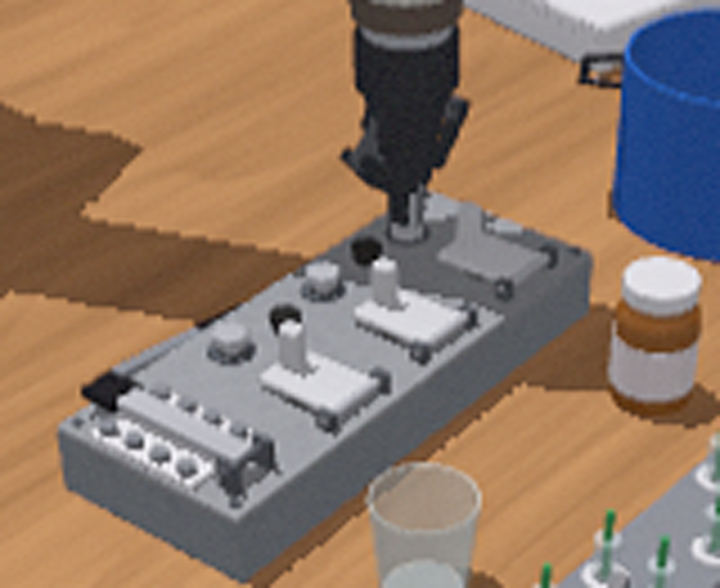

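The left bolt sank about 8 mm and then stopped. The wrist view shows tips on its head at (285,245), and the scene view shows the lever level. I'll still check the middle and right bolts in order.

Call:
jog_arm(deltas=[{"x": 0, "y": 0, "z": 30, "twist": 0, "fingers": 0}, {"x": 0, "y": -20, "z": 50, "twist": 0, "fingers": 0}, {"x": 1, "y": -60, "z": 50, "twist": 0, "fingers": 0}, {"x": 2, "y": -97, "z": 50, "twist": 0, "fingers": 0}, {"x": 2, "y": -97, "z": 45, "twist": 0, "fingers": 0}, {"x": 2, "y": -97, "z": 20, "twist": 0, "fingers": 0}, {"x": 2, "y": -97, "z": 11, "twist": 0, "fingers": 0}, {"x": 2, "y": -97, "z": 8, "twist": 0, "fingers": 0}, {"x": 2, "y": -97, "z": 6, "twist": 0, "fingers": 0}, {"x": 2, "y": -97, "z": 6, "twist": 0, "fingers": 0}])

```text
time: 7.0
ee_pos: [0.4946, 0.0956, 0.0954]
tcp_rot: [-32.5, 89.7, -30.7]
wrist_force: [-9.8, -4.7, 16.3]
opening: -0.0005
```

```bash
python3 - <<'E'
from h import *
c=cam("wrist"); cv2.imwrite("pics/w6.png",c["bgr"])
E
```

```text
(no output)
```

View pics/w6.png

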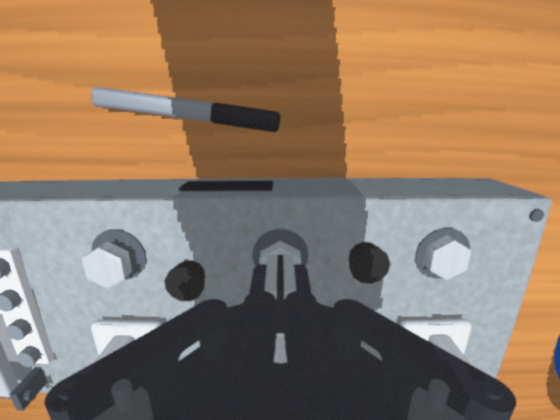

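Middle bolt holds: 16 N with no sinking. In the picture the left head at (449,259) shows less parallax than the right one at (108,266), so it stayed down. Now the right bolt.

Call:
jog_arm(deltas=[{"x": 0, "y": 0, "z": 25, "twist": 0, "fingers": 0}, {"x": 0, "y": -20, "z": 42, "twist": 0, "fingers": 0}, {"x": 2, "y": -60, "z": 42, "twist": 0, "fingers": 0}, {"x": 3, "y": -100, "z": 42, "twist": 0, "fingers": 0}, {"x": 3, "y": -100, "z": 35, "twist": 0, "fingers": 0}, {"x": 3, "y": -100, "z": 12, "twist": 0, "fingers": 0}, {"x": 3, "y": -100, "z": 4, "twist": 0, "fingers": 0}, {"x": 3, "y": -100, "z": 0, "twist": 0, "fingers": 0}, {"x": 3, "y": -100, "z": -2, "twist": 0, "fingers": 0}, {"x": 3, "y": -100, "z": -2, "twist": 0, "fingers": 0}])

```text
time: 8.05
ee_pos: [0.4968, -0.0038, 0.0954]
tcp_rot: [-41.8, 89.8, -40.0]
wrist_force: [-10.2, -0.7, 16.1]
opening: -0.0001
```

```bash
python3 - <<'E'
from h import *
c=cam("wrist"); cv2.imwrite("pics/w7.png",c["bgr"])
E
```

```text
(no output)
```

View pics/w7.png

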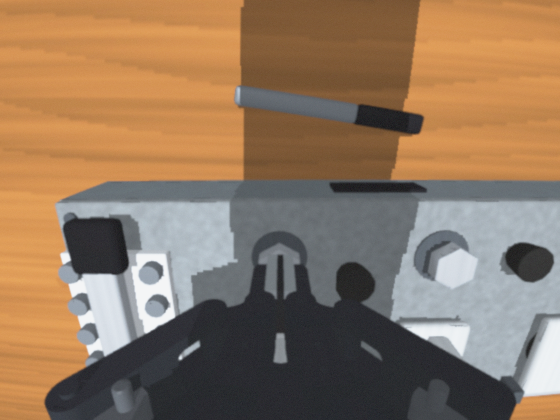

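Right bolt is tight too (16 N, no sinking), so the left one is loose. Next is the left cap's tab.

Call:
jog_arm(deltas=[{"x": 0, "y": 0, "z": 35, "twist": 0, "fingers": 0}, {"x": 0, "y": 20, "z": 75, "twist": 0, "fingers": 0}, {"x": 10, "y": 65, "z": 85, "twist": 0, "fingers": 0}, {"x": 20, "y": 110, "z": 85, "twist": 0, "fingers": 0.55}, {"x": 35, "y": 150, "z": 85, "twist": 0, "fingers": 0.55}, {"x": 45, "y": 190, "z": 85, "twist": 0, "fingers": 0.55}, {"x": 52, "y": 199, "z": 85, "twist": 0, "fingers": 0.55}, {"x": 52, "y": 199, "z": 85, "twist": 0, "fingers": 0.55}, {"x": 52, "y": 199, "z": 85, "twist": 0, "fingers": 0.55}])

```text
time: 9.0
ee_pos: [0.5485, 0.1951, 0.1805]
tcp_rot: [-49.7, 89.8, -47.9]
wrist_force: [-0.4, -0.9, 0.8]
opening: 0.047
```

```bash
python3 - <<'E'
from h import *
o=bot.get_obs();print(o["ee_pos"],o["time"])
c=cam("wrist"); cv2.imwrite("pics/w8.png",c["bgr"])
print(proj(c,[(.551,.1958,.109),(.4925,.194,.071),o["ee_pos"]-[0,0,.017]]).round())
E
```

```text
[0.54851252 0.19514554 0.18045839] 9.0
[[281. 234.]
 [281. 147.]
 [280. 267.]]
```

View pics/w8.png

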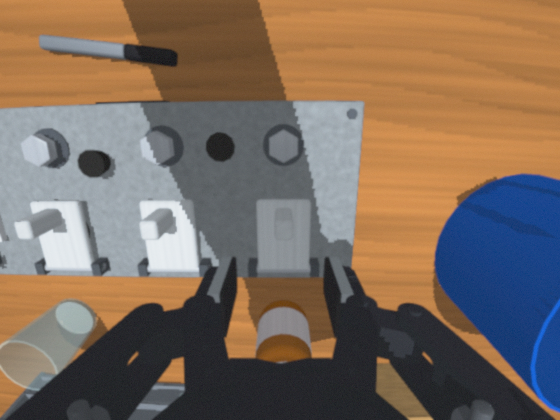

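The tab top shows at about (284,230), matching its predicted position of (281,234) within 3 mm. The sunk left bolt at (284,147) stayed down. Descend and grip.

Call:
jog_arm(deltas=[{"x": 1, "y": 2, "z": -30, "twist": 0, "fingers": 0.55}, {"x": 1, "y": 2, "z": -55, "twist": 0, "fingers": 0.55}, {"x": 1, "y": 2, "z": -72, "twist": 0, "fingers": 0.55}, {"x": 1, "y": 2, "z": -81, "twist": 0, "fingers": 0.55}, {"x": 1, "y": 2, "z": -81, "twist": 0, "fingers": 0.3}, {"x": 1, "y": 2, "z": -81, "twist": 0, "fingers": 0.1}, {"x": 1, "y": 2, "z": -81, "twist": 0, "fingers": 0}, {"x": 1, "y": 2, "z": -81, "twist": 0, "fingers": 0}, {"x": 1, "y": 2, "z": -81, "twist": 0, "fingers": 0}], grip_force=30)

```text
time: 9.95
ee_pos: [0.5498, 0.1974, 0.1009]
tcp_rot: [-14.7, 89.7, -12.9]
wrist_force: [-1.5, 5.5, 1.9]
opening: 0.0135
```

Call:
jog_arm(deltas=[{"x": 2, "y": 0, "z": 4, "twist": 0, "fingers": 0}, {"x": 5, "y": 0, "z": 7, "twist": 0, "fingers": 0}, {"x": 8, "y": 0, "z": 11, "twist": 0, "fingers": 0}, {"x": 11, "y": 0, "z": 14, "twist": 0, "fingers": 0}, {"x": 15, "y": 0, "z": 17, "twist": 0, "fingers": 0}, {"x": 18, "y": 0.5, "z": 20, "twist": 0, "fingers": 0}, {"x": 22, "y": 0.5, "z": 22, "twist": 0, "fingers": 0}, {"x": 26, "y": 1, "z": 24, "twist": 0, "fingers": 0}])

```text
time: 10.75
ee_pos: [0.5753, 0.1984, 0.1249]
tcp_rot: [-27.2, 89.9, -25.4]
wrist_force: [-4.1, 2.8, -5.7]
opening: 0.0134
```

```bash
python3 - <<'E'
from h import *
c=cam("scene"); cv2.imwrite("pics/s9.png",cv2.resize(c["bgr"][120:260,200:360],None,fx=4.5,fy=4.2,interpolation=cv2.INTER_CUBIC))
print(bot.get_obs()["wrist_force"],bot.get_obs()["torque"])
E
```

```text
[-5.14725316  2.44189864 -4.94828342] [0.66567506 1.21033395 0.0153649 ]
```

View pics/s9.png

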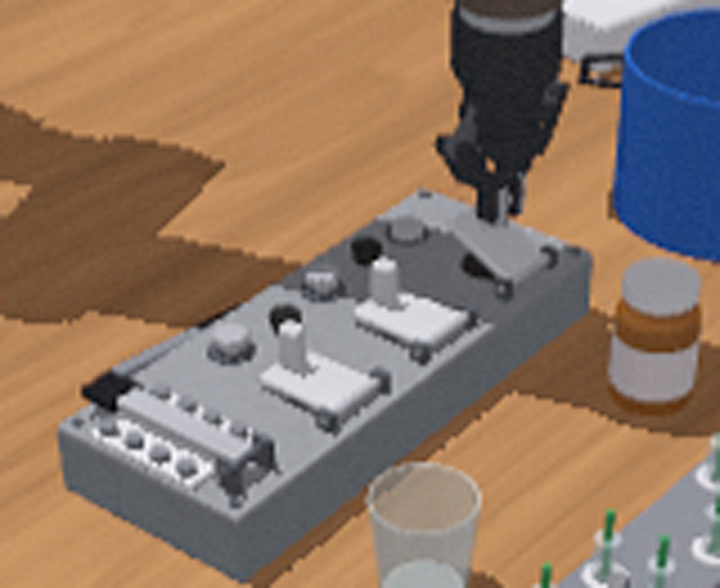

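The left cap is opening in the grip, with its plate edge at about (475,262), and the other caps are shut. Continuing the arc.

Call:
jog_arm(deltas=[{"x": 4, "y": 0, "z": 1.5, "twist": 0, "fingers": 0}, {"x": 8, "y": 0, "z": 3, "twist": 0, "fingers": 0}, {"x": 12, "y": 0.5, "z": 4.5, "twist": 0, "fingers": 0}, {"x": 16, "y": 0.5, "z": 5.5, "twist": 0, "fingers": 0}, {"x": 20, "y": 1, "z": 6, "twist": 0, "fingers": 0}, {"x": 23, "y": 1, "z": 6, "twist": 0, "fingers": 0}, {"x": 25, "y": 1, "z": 6, "twist": 0, "fingers": 0}, {"x": 25, "y": 1, "z": 6, "twist": 0, "fingers": 0}])

```text
time: 11.6
ee_pos: [0.6007, 0.1993, 0.1315]
tcp_rot: [-28.1, 89.9, -26.3]
wrist_force: [-4.1, 1.7, -2.7]
opening: 0.0133
```

```bash
python3 - <<'E'
from h import *
c=cam("scene"); cv2.imwrite("pics/s10.png",cv2.resize(c["bgr"][120:260,200:360],None,fx=4.5,fy=4.2,interpolation=cv2.INTER_CUBIC))
c=cam("wrist"); cv2.imwrite("pics/w10.png",c["bgr"])
c=cam("top"); cv2.imwrite("pics/t10.png",cv2.resize(c["bgr"][130:280,170:345],None,fx=4,fy=4,interpolation=cv2.INTER_CUBIC))
E
```

```text
(no output)
```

View pics/s10.png

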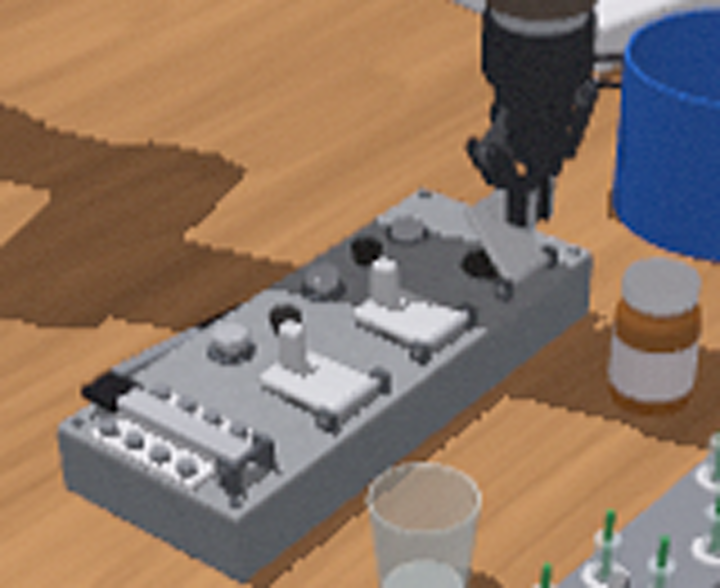

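View pics/w10.png

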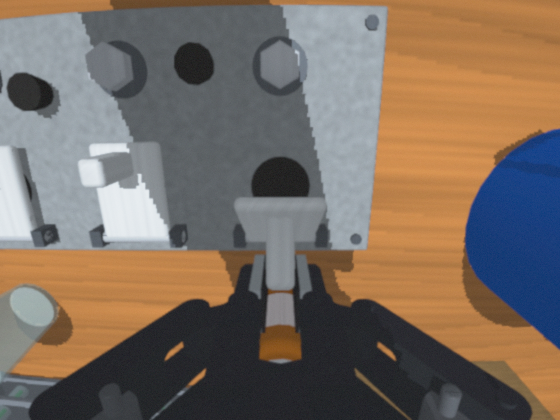

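View pics/t10.png

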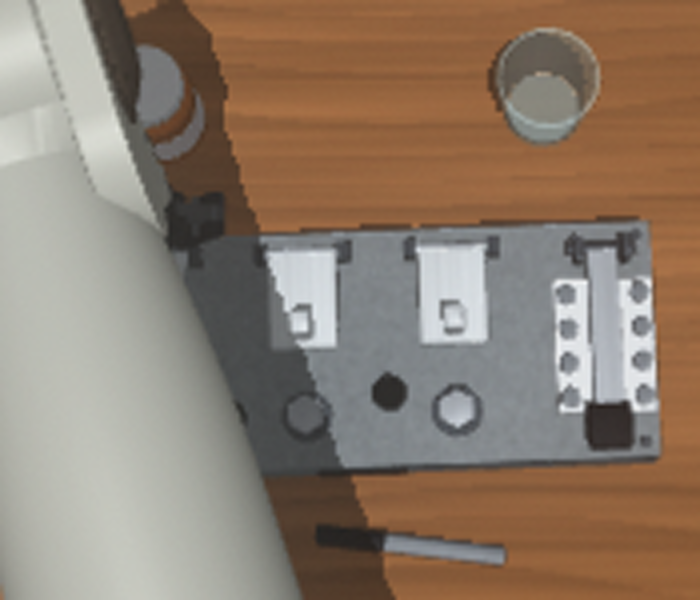

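```bash
python3 - <<'E'
from h import *
c=cam("wrist")
for z in (.11,.12,.13): print(z, toplane(c,[(236,205),(326,205)],z).round(4))
o=bot.get_obs();print(o["wrist_force"],o["time"],o["opening"])
E
```

```text
0.11 [[0.5667 0.1749 0.11  ]
 [0.5651 0.2228 0.11  ]]
0.12 [[0.5636 0.1764 0.12  ]
 [0.5622 0.2211 0.12  ]]
0.13 [[0.5605 0.1779 0.13  ]
 [0.5592 0.2193 0.13  ]]
[-3.85139134  2.06295122 -2.6217749 ] 11.8 0.013136254767739945
```

The independent edge estimate gives about 50–58°. I'll open a touch further for margin.

Call:
jog_arm(deltas=[{"x": 2, "y": 0, "z": 0, "twist": 0, "fingers": 0}, {"x": 4, "y": 0, "z": 0, "twist": 0, "fingers": 0}, {"x": 4, "y": 0, "z": 0, "twist": 0, "fingers": 0}])

```text
time: 12.1
ee_pos: [0.6043, 0.1995, 0.1317]
tcp_rot: [-34.1, 89.9, -32.3]
wrist_force: [-5.2, 2.6, -2.7]
opening: 0.0129
```

```bash
python3 - <<'E'
from h import *
o=bot.get_obs();print(o["ee_pos"],o["wrist_force"],o["time"],o["opening"])
c=cam("wrist"); cv2.imwrite("pics/w11.png",c["bgr"])
E
```

```text
[0.60431297 0.19945689 0.13166736] [-5.20914929  2.62677737 -2.65695363] 12.1 0.012944903128196225
```

View pics/w11.png

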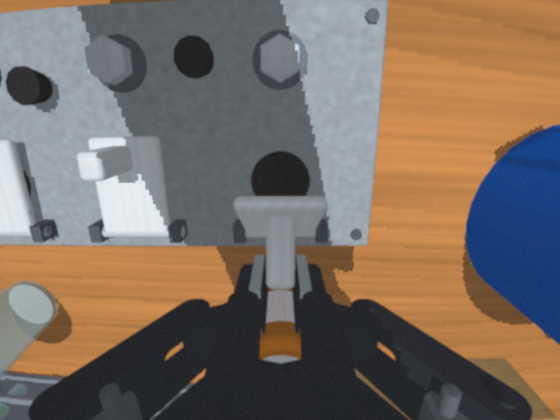

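Call:
jog_arm(deltas=[{"x": 0, "y": 0, "z": 0, "twist": 0, "fingers": 0}, {"x": 0, "y": 0, "z": 0, "twist": 0, "fingers": 0}, {"x": 0, "y": 0, "z": 0, "twist": 0, "fingers": 0}, {"x": 0, "y": 0, "z": 0, "twist": 0, "fingers": 0}, {"x": 0, "y": 0, "z": 0, "twist": 0, "fingers": 0}, {"x": 0, "y": 0, "z": 0, "twist": 0, "fingers": 0}, {"x": 0, "y": 0, "z": 0, "twist": 0, "fingers": 0}, {"x": 0, "y": 0, "z": 0, "twist": 0, "fingers": 0}], grip_force=40)

```text
time: 12.95
ee_pos: [0.6041, 0.1994, 0.1317]
tcp_rot: [-43.0, 89.9, -41.2]
wrist_force: [-4.4, 3.1, -5.0]
opening: 0.013
```

```bash
python3 - <<'E'
from h import *
o=bot.get_obs();print(o["ee_pos"],o["wrist_force"],o["time"],o["opening"])
c=cam("wrist"); cv2.imwrite("pics/w12.png",c["bgr"])
c=cam("scene"); cv2.imwrite("pics/s12.png",cv2.resize(c["bgr"][120:260,200:360],None,fx=4.5,fy=4.2,interpolation=cv2.INTER_CUBIC))
E
```

```text
[0.60410276 0.19942625 0.13169996] [-4.38921642  3.05669995 -5.03312396] 12.95 0.01303678722032477
```

View pics/w12.png

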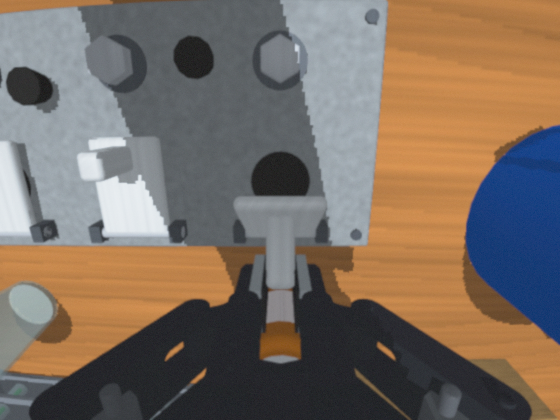

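View pics/s12.png

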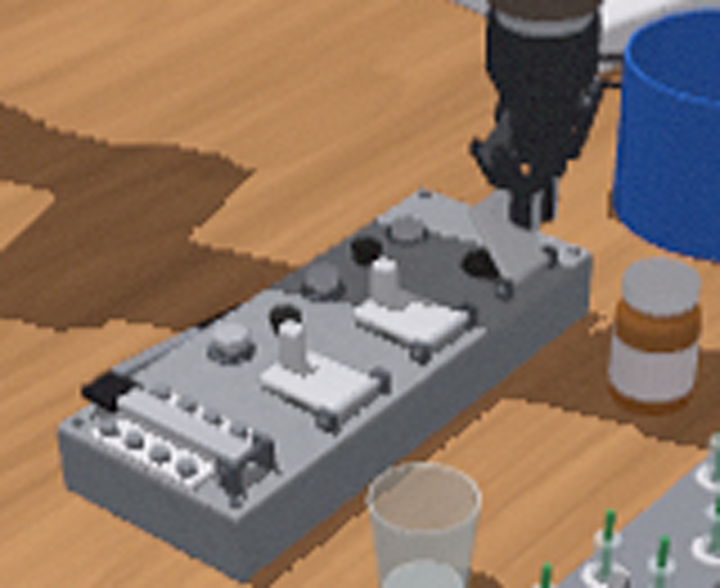

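```bash
python3 - <<'E'
from h import *
c=cam("wrist")
h=toplane(c,[(41,231),(97,231),(178,233),(239,232),(321,232)],.069);print(h.round(4))
for px in(198,206,212): print(px,[toplane(c,[(236,px),(326,px)],z).round(4)[:,:2].tolist() for z in(.115,.12,.125)])
E
```

```text
[[0.6072 0.0247 0.069 ]
 [0.6055 0.0681 0.069 ]
 [0.6049 0.1273 0.069 ]
 [0.6026 0.1706 0.069 ]
 [0.6007 0.2281 0.069 ]]
198 [[[0.5649, 0.1757], [0.5634, 0.2217]], [[0.5635, 0.1764], [0.5621, 0.2209]], [[0.5621, 0.1772], [0.5607, 0.22]]]
206 [[[0.5692, 0.1756], [0.5677, 0.2221]], [[0.5677, 0.1764], [0.5662, 0.2212]], [[0.5661, 0.1771], [0.5647, 0.2204]]]
212 [[[0.5725, 0.1756], [0.571, 0.2224]], [[0.5708, 0.1763], [0.5693, 0.2215]], [[0.5691, 0.1771], [0.5677, 0.2206]]]
```

```bash
python3 - <<'E'
from h import *
o=bot.get_obs();print(o["time"],o["opening"],o["wrist_force"])
print(ticket.job_done())
E
```

```text
13.1 0.012915753720813123 [-4.15759529  2.14106562 -3.4165609 ]
the job is handed in; nothing more can be done
None
```

The left bolt is the loose one, and I handed the job in at 13.1 s with the gripper still holding the left cap open.

- **Clamp lever:** I pressed it until it hit its stop at about 21 N. It looks level in the later top and scene pictures.
- **Bolts, tapped left, middle, right:** The left bolt sank about 8 mm at roughly 2 N, then stopped, and the pictures show it stayed down. The middle and right bolts each took about 16 N without sinking.
- **Left cap:** I gripped its tab and swung the cap open. The gripper's travel puts it at about 60–63° open. The plate edge in the wrist picture gives only about 54–58°, but both are above the 45° asked for.
- **Grip:** The reading drifted from 13.5 to about 13.0 mm, so I raised the grip force to 40 N. After that the cap didn't move in the wrist pictures over 0.85 s.
- **Rest of the bench:** In the last pictures the other two caps are shut. The stoppers, reagent jar, beaker and bucket look where they were, and the marker did when last in view. I did not recheck the clear jar on the right after the early pictures, but the arm never went near it.

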